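# Gauge the height of a tapered filter pack

### The arm

A 7-joint arm with a two-finger parallel gripper is mounted at the origin on a cart in front of the work surface, level with it; the furniture and walls round the work are solid. World frame = base frame: x ahead of the robot, y to its left, z up, the work surface at z = 0. Lengths are in m, angles in rad, forces in N, time in s.
With the tool pointing down it reaches from about 0.35 to 0.9 m from the base axis. Payload 19.9 kg.
Tool frame: the origin (TCP) lies between the finger pads; the fingertips stand 19 mm ahead of it and the grasp point (between the pads) is the TCP; z points along the fingers, y is the direction in which the jaws open and shut (so a half turn about z gives the same grasp; the last joint's range is limited). The gripper opens to 94 mm and grips with 3 to 60 N. Pads are 16 mm wide; open, the fingers measure 119 mm over their backs; the gripper's body (75 mm by 177 mm) begins 78 mm behind the grasp point.
Start: joints at [-1.242, 0.417, -0.01, 1.614, 0.005, 1.111, -0.053], TCP at [0.226, 0.583, 0.224] pointing down, gripper open.
Joint ranges: [-2.81, 2.81], [-0.39, 2.02], [-1.27, 1.25], [0.06, 2.57], [-1.19, 4.33], [0.19, 2], [-2.82, 2.82]. Speed limits (rad/s): [1.89, 1.89, 2.39, 2.39, 3.01, 3.01, 3.01].

### API

Orientations are given as a 3x3 rotation matrix whose columns are the frame's x, y, z axes.
In Python, from rig import robot gives the robot as it stands. Calls block until the motion is done:
- robot.move_ptp(position, orientation): joint-space move of the TCP to a pose.
- robot.move_linear(position, velocity=0.15, frame=None, threshold=None): straight line of the TCP; frame=None keeps the orientation; velocity is the mean speed in m/s. With threshold (N) it stops when the force on the tool has changed by that much, and returns True; else False.
- robot.goto_joints(angles): joint-space move.
- robot.gripper_to(opening): finger opening in m; the grip force is fixed at half the most; returns when the fingers have stopped.
- robot.pause(seconds).
- robot.ik(position, orientation): joint angles nearest the present ones, or None.
- robot.get_state(): the state.
- robot.grab_frame(name): name is "side" or "top"; returns the picture (400x640x3 uint8, red, green, blue); there is no depth.
- robot.camera_info(name): a dict with "fx", "fy", "cx", "cy" (pixels), "dist" ([k1, k2, p1, p2, k3] as OpenCV has them; the pictures are not rectified), "rvec" (rotation vector, rad) and "tvec" (3), from world to camera coordinates, as OpenCV has them. Camera axes: x right, y down, z forward; pixel columns grow to the right and rows downward; lengths in m; the calibration is good to about 2 mm. A picture is of the moment at which its call begins. camera_info takes no time and is no camera call.
A pose or a line that the arm cannot do raises robot.PlanningError and nothing moves.
- robot.sign_off(): hands the job in, once; it reports no verdict.
The state is a dict: "time": time; "qpos": joint angles; "joint_vel": joint speeds; "effort": joint torques, N m; "ee_pos": TCP position; "tool_rot": TCP orientation; "force": force on the tool from outside, world axes, zero at the start; "moment": the same for the moment, N m; "opening": finger opening in m.
Only numpy, scipy, OpenCV 4.12 (cv2) and the standard library are available. Lean on these libraries where they do the work, as an engineer would, in place of code of your own. Each camera call takes 0.05 s, during which the arm holds its last target.

### The job

First zero the bridge gauge: stand it on the middle of the bare metal plate and let go, so that its foot reads nothing. Then clear it off the plate, build all the porcelain filter discs into one stack centred in the circle on the plate, widest at the bottom and each next one narrower, then stand the gauge astride the stack with both soles on the plate and its foot on the top disc, and let go for a second so that it reads the pack's height. Finally put the gauge back standing squarely in the middle of its rubber mat, leave the pack stacked, and do not shove the other things about.

Things in the scene. Friction and masses are not known exactly. Their poses are not given: they have to be found in the camera images.
- plate: fixed square aluminium measuring plate, 200 x 200 x 12 mm, lying on the worktop, with an engraved circle 76 mm across round its middle; origin in the middle of its underside, so its top is 12 mm above the origin; z up
- mat: fixed black rubber mat, 120 (x) x 210 (y) x 4 mm, the gauge's parking place; origin in the middle of its underside
- gauge: loose bridge gauge, about 0.6 kg, upright on two soles, each 70 (x) x 20 (y) x 8 mm, centred 76 mm to either side in y; 44 mm deep legs, 140 mm clear between them (slim guide rods inside the +y leg, 59 mm from the middle), beam 104 to 122 mm high. Origin midway between the soles at their undersides; x through the open bridge, z up. Starts on the mat, axes within 0.15 rad of the mat's
- gauge_grip (a point): middle of the gauge's black blade handle on the beam, 146 mm straight above the gauge's origin; the blade is 22 mm thick along the gauge's x (grip it across this), 60 mm long along its y, 50 mm high (25 mm above and below this point); the gauge balances under it
- gauge_foot (a joint): reading of the gauge in m: height of the sprung foot's underside above the undersides of the soles, growing upward, -0.003 (lower stop, hanging in the air) to 0.083; 0 on a flat plate, 0.018 for each disc under it. A spring and the foot's weight press it down with about 1.5 N at 0 and 2.2 N at 0.072; the gauge's own weight outweighs that
- gauge_tip (a point): middle of the underside of the gauge's steel foot (22 mm across), on the gauge's z axis; the foot hangs under an arm between 0 and 20 mm above this point that reaches to the guide rods on the +y side
- disc_a: flat round perforated disc of white porcelain, 66 mm across and 18 mm thick, about 130 g, lying flat; origin in the middle of the disc (9 mm above what it lies on), z its axis, up or down (both faces alike); may be absent; the widest of the four kinds
- disc_b: flat round perforated disc of white porcelain, 59 mm across and 18 mm thick, about 100 g, lying flat; origin in the middle of the disc (9 mm above what it lies on), z its axis, up or down (both faces alike); may be absent; the second widest of the four kinds
- disc_c: flat round perforated disc of white porcelain, 52 mm across and 18 mm thick, about 80 g, lying flat; origin in the middle of the disc (9 mm above what it lies on), z its axis, up or down (both faces alike); may be absent; the third widest of the four kinds
- disc_d: flat round perforated disc of white porcelain, 45 mm across and 18 mm thick, about 60 g, lying flat; origin in the middle of the disc (9 mm above what it lies on), z its axis, up or down (both faces alike); may be absent; the narrowest of the four kinds
- bench_timer: bystander: white bench timer, 62 x 66 x 23 mm; origin in the middle of its underside
- dropper_oil: bystander: small white dropper bottle, 33 mm across, 78 mm high; origin in the middle of its underside
- dropper_stain: bystander: brown dropper bottle with a black top, 37 mm across, 88 mm high; origin in the middle of its underside
- tape_roll: bystander: roll of tape lying flat, 98 mm across, 25 mm high; origin in the middle of its underside
There are look-alikes about, which are no part of the job. Leave any blue or green look-alike of the disc_a alone.

How it is judged:
By the outcome, as a careful person would: the job done as asked, in the order asked, and still so for the second after the job is handed in, with the robot touching nothing.
Of disc_a, disc_b, disc_c, disc_d only 3 to 4 are there at a start; the rules pass over those that are not, and their reading is None.
At some moment in a run one of disc_c, disc_d may be knocked a few centimetres aside while the robot is not near it.
Once in a run the grip may slacken for a moment while it holds something.
It also fails if it takes over 210 s, if anything falls off the work surface, if the arm or the gripper's body presses on something with over 40 N, if the wrist force passes 120 N, or if a joint passes its speed limit or range.

## Working session

There is one attempt and no reset: what is moved stays moved. The work goes in short steps, each a Python script; the robot and the scene stay as the last script left them, time stands still between calls to the robot, and variables do not carry over. Pictures are saved under pics/ and viewed, and the job is handed in when it is done.

```bash
ls; mkdir -p pics; python3 - <<'E'
from rig import robot
import cv2
for n in("side","top"):
    im=robot.grab_frame(n); cv2.imwrite(f"pics/{n}0.png",im[:,:,::-1]); 
    ci=robot.camera_info(n); print(n,ci)
s=robot.get_state();print(s['time'],s['ee_pos'],s['opening'],s['tool_rot'],s['force'])
E
```

```text
pics
side {'fx': 436.38734099041125, 'fy': 436.38734099041125, 'cx': 321.43751666774176, 'cy': 201.68486551987854, 'dist': array([-0.05998899,  0.        ,  0.        ,  0.        ,  0.        ]), 'rvec': array([ 0.27509585, -2.56879558,  1.56518991]), 'tvec': array([0.55964128, 0.13323583, 1.27542141])}
top {'fx': 369.8820715401003, 'fy': 369.8820715401003, 'cx': 310.45164132055004, 'cy': 201.26463833482055, 'dist': array([-0.00681491,  0.        ,  0.        ,  0.        ,  0.        ]), 'rvec': array([ 2.14146427, -2.11454215,  0.2085739 ]), 'tvec': array([0.05294164, 0.57982806, 1.32121666])}
0.1 [0.22578413 0.5824469  0.22391722] 0.0938606501568239 [[-9.32396579e-01  3.61436744e-01 -3.15289469e-04]
 [ 3.61436873e-01  9.32396002e-01 -1.04073617e-03]
 [-8.21856525e-05 -1.08433608e-03 -9.99999409e-01]] [ 0.84458049 -0.38560476  0.34863357]
```

View pics/side0.png

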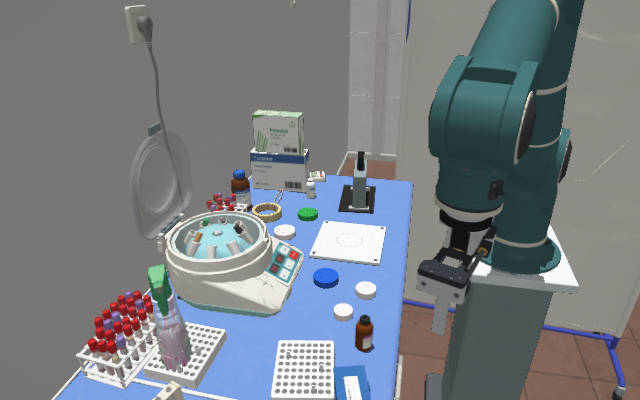

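View pics/top0.png

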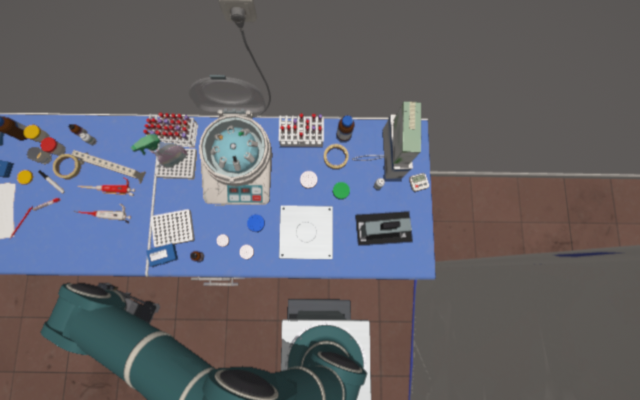

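```bash
cat > h.py <<'E'
from rig import robot
import numpy as np, cv2
CI={n:robot.camera_info(n) for n in("side","top")}
def cam(n):
    c=CI[n];K=np.array([[c['fx'],0,c['cx']],[0,c['fy'],c['cy']],[0,0,1.]])
    return K,np.array(c['dist']),np.array(c['rvec']),np.array(c['tvec'])
def ray(n,px):
    K,d,r,t=cam(n);R=cv2.Rodrigues(r)[0]
    u=cv2.undistortPoints(np.array(px,float).reshape(-1,1,2),K,d).reshape(-1,2)
    D=np.c_[u,np.ones(len(u))]@R
    return -R.T@t,D
def plane(n,px,z):
    o,D=ray(n,px); s=(z-o[2])/D[:,2]
    return o+s[:,None]*D
def proj(n,p):
    K,d,r,t=cam(n)
    return cv2.projectPoints(np.array(p,float).reshape(-1,1,3),r,t,K,d)[0].reshape(-1,2)
def crop(n,im,c,w,h,s,name):
    x0,y0=int(c[0]-w/2),int(c[1]-h/2);x0=max(x0,0);y0=max(y0,0)
    q=im[y0:y0+h,x0:x0+w]
    cv2.imwrite(f"pics/{name}.png",cv2.resize(q,None,fx=s,fy=s,interpolation=cv2.INTER_CUBIC)[:,:,::-1]); print(name,"origin",x0,y0,"scale",s)
E
python3 - <<'E'
from h import *
im=cv2.imread('pics/top0.png')[:,:,::-1]
crop('top',im,(320,205),240,130,3.3,'tcrop0')
im=cv2.imread('pics/side0.png')[:,:,::-1]
crop('side',im,(330,250),200,180,3.3,'scrop0')
E
```

```text
tcrop0 origin 200 140 scale 3.3
scrop0 origin 230 160 scale 3.3
```

View pics/tcrop0.png

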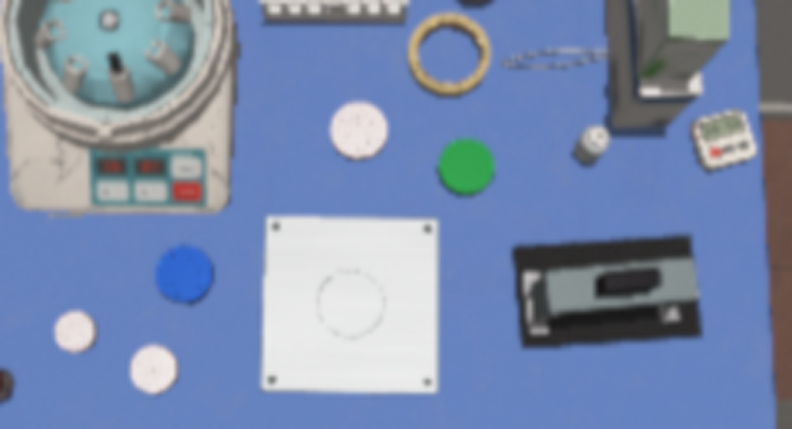

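View pics/scrop0.png

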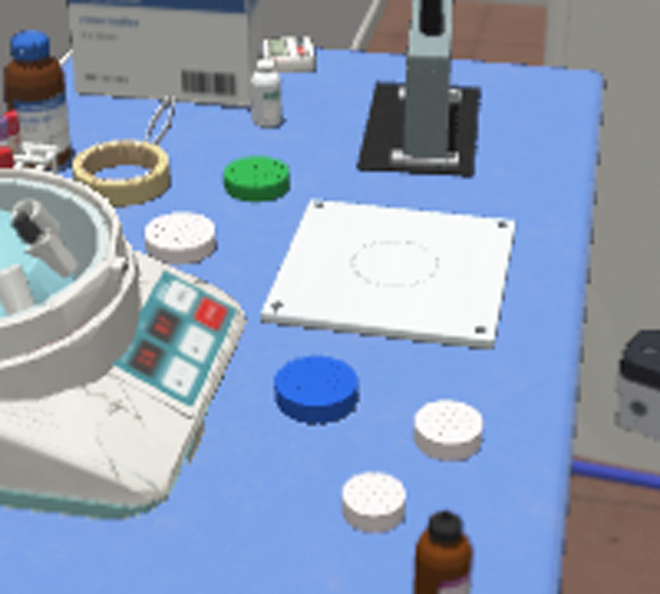

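```bash
cat >> h.py <<'E'
def whitemask(im):
    r,g,b=[im[:,:,i].astype(int) for i in range(3)]
    return r-b   # white-> ~0+, blue cloth -> negative
def disc_meas(n,im,c,w=14,z=0.018,thr=None):
    """area-based: upsampled crop, mask white vs cloth, fit ellipse of contour mapped to plane z"""
    S=8;x0,y0=int(round(c[0]))-w,int(round(c[1]))-w
    q=im[y0:y0+2*w+1,x0:x0+2*w+1]
    rb=q[:,:,0].astype(np.float32)
    rb=cv2.resize(rb,None,fx=S,fy=S,interpolation=cv2.INTER_CUBIC)
    if thr is None: thr=(np.percentile(rb,3)+np.percentile(rb,97))/2
    m=(rb>thr).astype(np.uint8)
    cs,_=cv2.findContours(m,cv2.RETR_EXTERNAL,cv2.CHAIN_APPROX_NONE)
    k=max(cs,key=cv2.contourArea).reshape(-1,2)
    px=(k+0.5)/S-0.5+[x0,y0]
    P=plane(n,px,z)[:,:2]
    mc,r=cv2.minEnclosingCircle(P.astype(np.float32))
    e=cv2.fitEllipse(P.astype(np.float32))
    return np.array(mc),r*2,e,px
E
python3 - <<'E'
from h import *
T=cv2.imread('pics/top0.png')[:,:,::-1];S=cv2.imread('pics/side0.png')[:,:,::-1]
for nm,ct,cs in(('p',(308,179),(285,232)),('q',(222,240),(343,312)),('r',(246,252),(366,290)),):
    for n,im,c in(('top',T,ct),('side',S,cs)):
        mc,d,e,px=disc_meas(n,im,c)
        print(nm,n,mc.round(4),round(d,4),np.round(e[0],4),np.round(e[1],4),round(e[2]))
print(plane('top',[(341,190)],.018),plane('top',[(256,223)],.018))
E
```

```text
p top [0.6738 0.0696] 0.0684 [0.674  0.0694] [0.0667 0.067 ] 44
p side [0.6765 0.0678] 0.0718 [0.6762 0.0677] [0.066  0.0697] 13
q top [0.4345 0.3883] 0.0464 [0.4344 0.3884] [0.0446 0.0455] 103
q side [0.4359 0.3882] 0.0476 [0.4358 0.388 ] [0.0448 0.046 ] 6
r top [0.3932 0.2975] 0.0541 [0.3932 0.2973] [0.052  0.0532] 91
r side [0.3949 0.2969] 0.0542 [0.3945 0.2968] [0.0514 0.0525] 6
[[ 0.6314881  -0.05686003  0.018     ]] [[0.49970122 0.26422523 0.018     ]]
```

```bash
python3 - <<'E'
from h import *
T=cv2.imread('pics/top0.png')[:,:,::-1];S=cv2.imread('pics/side0.png')[:,:,::-1]
crop('top',T,(385,228),70,50,11,'tg0')
crop('side',S,(357,180),60,80,7,'sg0')
E
```

```text
tg0 origin 350 203 scale 11
sg0 origin 327 140 scale 7
```

View pics/tg0.png

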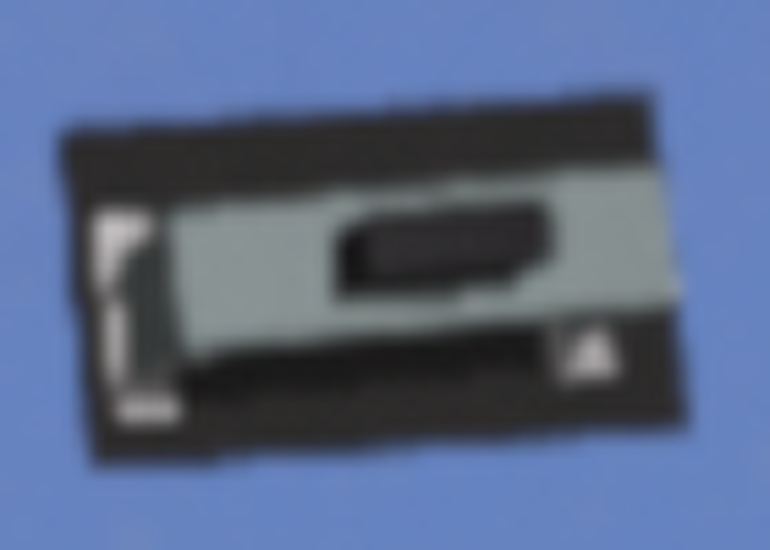

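View pics/sg0.png

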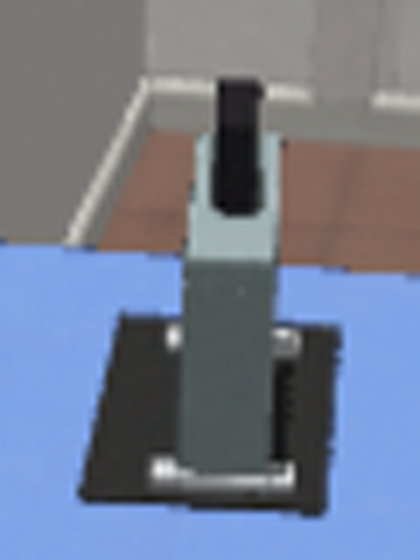

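```bash
cat >> h.py <<'E'
def maskcont(im,box,fn,S=8):
    x0,y0,x1,y1=box
    q=cv2.resize(im[y0:y1,x0:x1].astype(np.float32),None,fx=S,fy=S,interpolation=cv2.INTER_CUBIC)
    m=fn(q[:,:,0],q[:,:,1],q[:,:,2]).astype(np.uint8)
    cs,_=cv2.findContours(m,cv2.RETR_EXTERNAL,cv2.CHAIN_APPROX_NONE)
    k=max(cs,key=cv2.contourArea).reshape(-1,2)
    return (k+0.5)/S-0.5+[x0,y0],m
def rect(n,px,z):
    P=plane(n,px,z)[:,:2]
    (c,s,a)=cv2.minAreaRect((P*1000).astype(np.float32))
    return np.array(c)/1000,np.array(s),a
E
python3 - <<'E'
from h import *
T=cv2.imread('pics/top0.png')[:,:,::-1];S=cv2.imread('pics/side0.png')[:,:,::-1]
px,m=maskcont(T,(270,196,342,268),lambda r,g,b:r>165); print('plate top',rect('top',px,.012))
px,m=maskcont(S,(305,215,392,268),lambda r,g,b:r>175); print('plate side',rect('side',px,.012)); cv2.imwrite('pics/m.png',m*255)
px,m=maskcont(T,(350,203,420,253),lambda r,g,b:(b-r<40)); print('mat top',rect('top',px,.004))
for v in T[222,360:415:6]: print(v,end=' ')
px,m=maskcont(T,(350,203,420,253),lambda r,g,b:(r>100)&(b-r<25)&(b-r>-5)&(g-r>-2)&(g<170)); print('beam',rect('top',px,.126));cv2.imwrite('pics/m2.png',m*255)
px,m=maskcont(T,(375,217,405,234),lambda r,g,b:(r<85)&(b-r<30)); print('blade',rect('top',px,.175)); cv2.imwrite('pics/m3.png',m*255)
E
```

```text
plate top (array([0.47060895, 0.07674821]), array([201.765625  , 200.54804993]), 0.04849645867943764)
plate side (array([0.47214569, 0.07561628]), array([206.31962585, 200.91964722]), 89.93513488769531)
mat top (array([ 0.48914813, -0.22000314]), array([117.86411285, 209.69300842]), 4.42513370513916)
[134 132 133] [ 98 105 105] [125 134 135] [131 140 140] [77 81 82] [57 59 60] [46 46 47] [134 144 145] [133 143 144] [103 131 191] beam (array([ 0.48217978, -0.20930762]), array([ 44.0209198 , 157.05186462]), 6.241335868835449)
blade (array([ 0.4776846 , -0.20557784]), array([28.9366436 , 68.13210297]), 3.7590253353118896)
```

```bash
python3 - <<'E'
from h import *
a=cv2.imread('pics/m2.png');b=cv2.imread('pics/m3.png')
b=cv2.copyMakeBorder(b,0,a.shape[0]-b.shape[0],0,0,cv2.BORDER_CONSTANT,value=(90,0,0))
cv2.imwrite('pics/mm.png',np.hstack([a,b]))
E
```

```text
(no output)
```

View pics/mm.png

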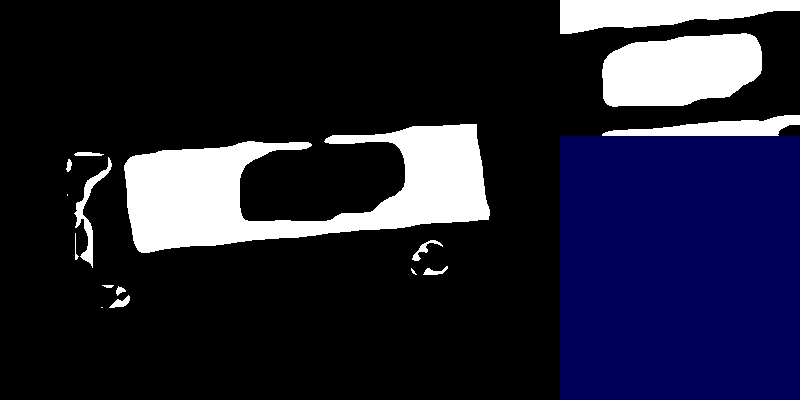

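```bash
cat >> h.py <<'E'
def box(c,yaw,sx,sy,z):
    R=np.array([[np.cos(yaw),-np.sin(yaw)],[np.sin(yaw),np.cos(yaw)]])
    q=np.array([[1,1],[1,-1],[-1,-1],[-1,1]])*[sx/2,sy/2]
    return np.c_[np.array(c)+q@R.T,np.full(4,z)]
def overlay(n,im,boxes,c,w,h,s,name):
    x0,y0=int(c[0]-w/2),int(c[1]-h/2)
    q=cv2.resize(im[y0:y0+h,x0:x0+w],None,fx=s,fy=s,interpolation=cv2.INTER_CUBIC)[:,:,::-1].copy()
    for b,col in boxes:
        p=((proj(n,b)-[x0,y0]+.5)*s).astype(np.int32)
        cv2.polylines(q,[p],True,col,1)
    cv2.imwrite(f"pics/{name}.png",q)
def gboxes(c,yaw,z0):
    R=np.array([-np.sin(yaw),np.cos(yaw)])
    L=[(box(c,yaw,.044,.164,z0+.122),(0,0,255)),(box(c,yaw,.022,.06,z0+.171),(0,255,255)),(box(c,yaw,.022,.06,z0+.122),(0,160,255))]
    for s in(1,-1): L.append((box(c+s*.076*R,yaw,.070,.020,z0+.008),(255,0,255)))
    return L
E
python3 - <<'E'
from h import *
T=cv2.imread('pics/top0.png')[:,:,::-1];S=cv2.imread('pics/side0.png')[:,:,::-1]
c=np.array([.4822,-.2093]);B=gboxes(c,np.radians(6.2),.004)+[(box((.4891,-.22),np.radians(4.4),.12,.21,.004),(0,255,0))]
overlay('top',T,B,(385,228),70,50,9,'o1');overlay('side',S,B,(357,180),70,90,6,'o2')
a=cv2.imread('pics/o1.png');b=cv2.imread('pics/o2.png');b=b[:,100:]
print(a.shape,b.shape)
cv2.imwrite('pics/o1.png',a)
E
```

```text
(450, 630, 3) (540, 320, 3)
```

View pics/o1.png

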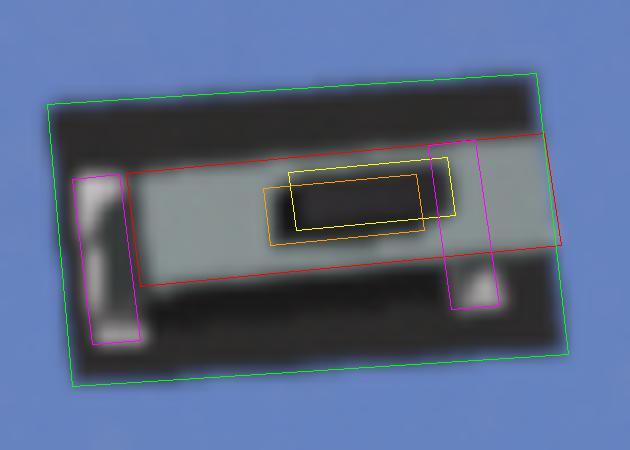

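View pics/o2.png

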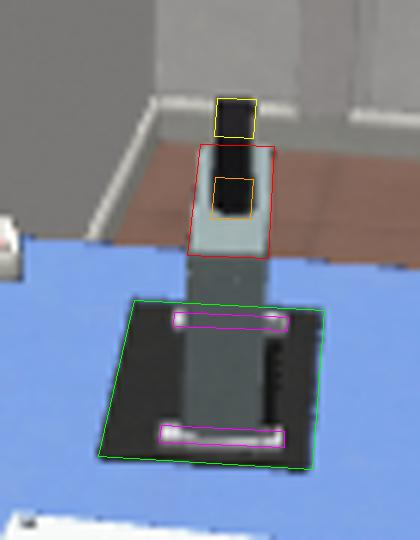

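```bash
cat >> h.py <<'E'
def ori(a):
    y=np.array([np.cos(a),np.sin(a),0]);z=np.array([0,0,-1.]);return np.c_[np.cross(y,z),y,z]
def best(a,p):
    """jaw direction a or a+pi, least q7 / joint travel"""
    q0=np.array(robot.get_state()['qpos']);o=None
    for b in(a,a+np.pi):
        q=robot.ik(p,ori(b))
        if q is None: continue
        q=np.array(q);k=abs(q-q0).max()+(3 if abs(q[6])>2.6 else 0)
        if o is None or k<o[0]:o=(k,b,q)
    return o[1],o[2]
def st():
    s=robot.get_state();print('t',round(s['time'],1),'tcp',np.round(s['ee_pos'],4),'F',np.round(s['force'],1),'op',round(s['opening'],4),'q7',round(s['qpos'][6],2));return s
def snap(tag):
    T=robot.grab_frame('top');S=robot.grab_frame('side')
    cv2.imwrite(f'pics/{tag}_t.png',T[:,:,::-1]);cv2.imwrite(f'pics/{tag}_s.png',S[:,:,::-1]);return T,S
E
python3 - <<'E'
from h import *
st()
robot.move_linear([0.33,0.45,0.34],velocity=.3)
a=np.radians(6.2)
p=np.array([.4817,-.2093,.30])
b,q=best(a,p);print(b,q)
robot.move_ptp(p,ori(b));st()
T,S=snap('ab')
E
```

```text
t 0.1 tcp [0.2258 0.5824 0.2239] F [ 0.8 -0.4  0.3] op 0.0939 q7 -0.05
0.10821041362364843 [-0.4778955   0.25911403  0.99265475  1.78981338 -0.23081513  1.21675548
  0.68862084]
t 3.3 tcp [ 0.4821 -0.2085  0.2999] F [-0.5  0.8 -0.4] op 0.0941 q7 0.69
```

View pics/ab_s.png

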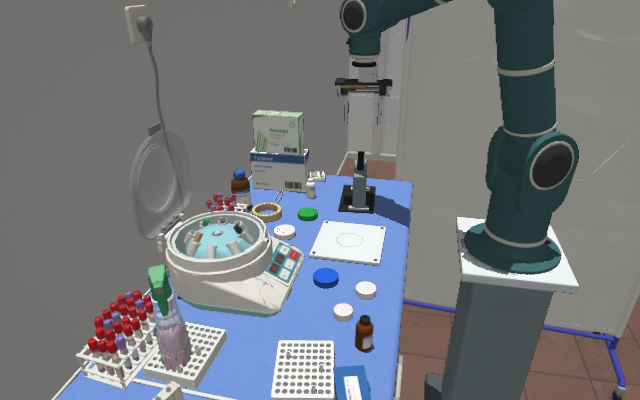

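View pics/ab_t.png

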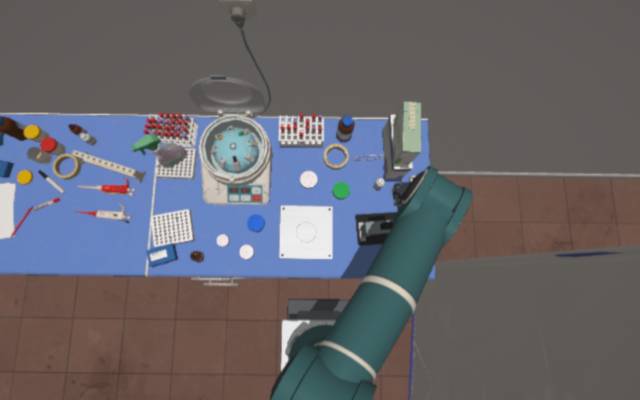

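```bash
python3 - <<'E'
from h import *
s=st()
print(robot.move_linear([.4817,-.2090,.152],velocity=.12,threshold=8));st()
robot.gripper_to(.0); st()
robot.move_linear([.4817,-.2090,.185],velocity=.1); st()
snap('lift')
E
```

```text
t 3.4 tcp [ 0.482  -0.2087  0.2999] F [-0.8 -0.7 -0.7] op 0.0938 q7 0.69
False
t 4.8 tcp [ 0.482  -0.2091  0.1525] F [-0.2  0.3  0.8] op 0.0938 q7 0.85
t 5.9 tcp [ 0.4816 -0.2089  0.1518] F [ 1.6 -0.5 -4.6] op 0.0218 q7 0.85
t 6.4 tcp [ 0.4817 -0.2087  0.1849] F [-0.4 -0.1 -7.6] op 0.0217 q7 0.81
```

View pics/lift_s.png

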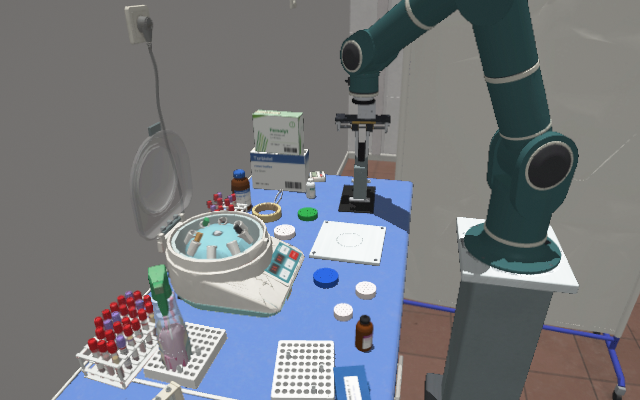

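```bash
python3 - <<'E'
from h import *
p=np.array([.4712,.0764,.185])
b,q=best(0.,p);print(b,q)
robot.move_linear(p,velocity=.15,frame=ori(b));s=st()
snap('c1')
robot.move_linear([.4712,.0764,.166],velocity=.08)
print(robot.move_linear([.4712,.0764,.158],velocity=.02,threshold=5));st()
snap('c2')
E
```

```text
0.0 [-1.05793383  0.31004525  0.98325855  2.03494557 -0.31631133  0.95507577
  0.0894065 ]
t 8.6 tcp [0.4712 0.0758 0.185 ] F [-0.1 -1.1 -6.4] op 0.022 q7 0.06
True
t 9.4 tcp [0.4717 0.0765 0.1597] F [1.1 0.3 1.3] op 0.0218 q7 0.1
```

View pics/c2_s.png

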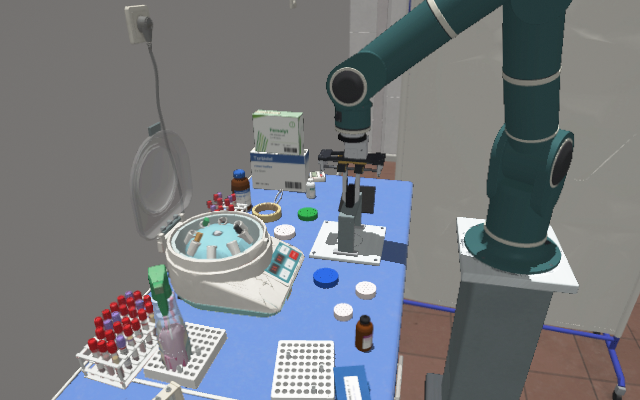

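View pics/c2_t.png

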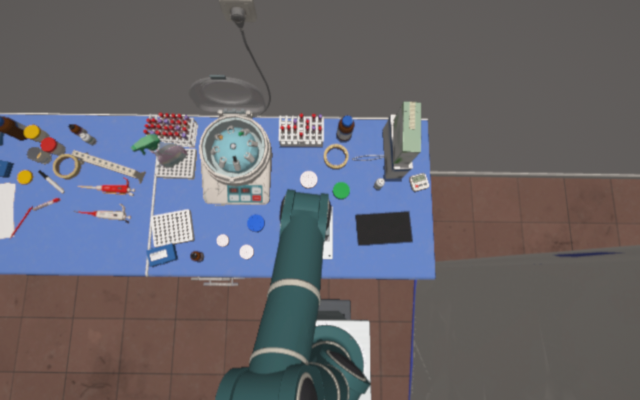

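```bash
python3 - <<'E'
from h import *
robot.gripper_to(.07);st()
robot.move_linear([.4712,.0764,.26],velocity=.12)
robot.move_linear([.36,-.02,.30],velocity=.25)
robot.pause(1.0);st()
T,S=snap('z0')
M=cv2.imread('pics/c2_t.png')[:,:,::-1]
px,m=maskcont(M,(350,203,420,253),lambda r,g,b:(b-r<40)); print('mat top',rect('top',px,.004))
M=cv2.imread('pics/c2_s.png')[:,:,::-1]
c=np.array([.4715,.0764]);B=gboxes(c,0,.012)+[(box((.4712,.0764),0,.2,.2,.012),(0,255,0)),(box((.489,-.22),np.radians(4.4),.12,.21,.004),(0,255,0))]
overlay('side',S,B,(355,215),100,100,6,'o2')
overlay('top',T,B,(320,228),110,60,7,'o1')
E
```

```text
t 10.4 tcp [0.4707 0.0763 0.1592] F [-0.2  0.7  0.2] op 0.07 q7 0.1
t 13.3 tcp [ 0.36 -0.02  0.3 ] F [ 0.5 -0.8 -0.9] op 0.07 q7 -0.33
mat top (array([ 0.48899725, -0.21905298]), array([117.58740234, 207.60664368]), 4.424821376800537)
```

View pics/o2.png

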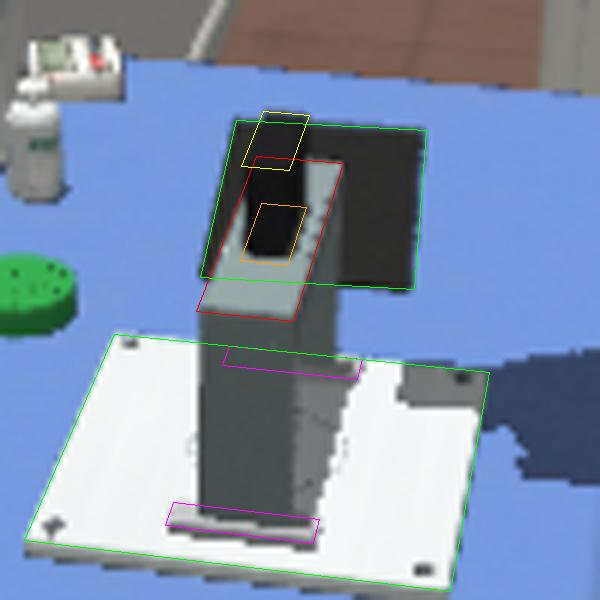

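View pics/o1.png

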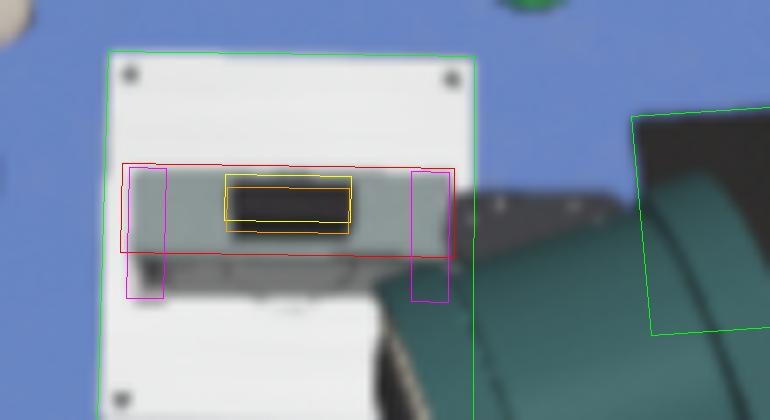

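```bash
python3 - <<'E'
from h import *
b=0.
robot.move_linear([.4710,.0760,.26],velocity=.25,frame=ori(b))
print(robot.move_linear([.4710,.0760,.160],velocity=.12,threshold=8))
robot.gripper_to(.0);st()
robot.move_linear([.4710,.0760,.185],velocity=.1);st()
y=np.radians(4.4)
robot.move_linear([.4895,-.2195,.185],velocity=.15,frame=ori(y));st()
robot.move_linear([.4895,-.2195,.16],velocity=.08)
print(robot.move_linear([.4895,-.2195,.150],velocity=.02,threshold=5));st()
robot.gripper_to(.07)
robot.move_linear([.4895,-.2195,.25],velocity=.12)
robot.move_linear([.40,.05,.30],velocity=.25);st()
T,S=snap('z1')
B=gboxes(np.array([.4895,-.2195]),y,.004)+[(box((.4895,-.2195),y,.12,.21,.004),(0,255,0))]
overlay('side',S,B,(355,185),100,90,6,'o2')
overlay('top',T,B,(385,228),70,50,9,'o1')
for nm,ct,cs in(('p',(308,179),(285,232)),('q',(222,240),(343,312)),('r',(246,252),(366,290)),):
    for n,im,c in(('top',T,ct),('side',S,cs)):
        mc,d,e,px=disc_meas(n,im,c)
        print(nm,n,mc.round(4),round(d,4),np.round(e[0],4),np.round(e[1],4),round(e[2]))
E
```

```text
False
t 16.1 tcp [0.471  0.076  0.1599] F [ 0.4  0.5 -3.4] op 0.0219 q7 0.12
t 16.5 tcp [0.471  0.0763 0.185 ] F [-0.   0.5 -4.6] op 0.0219 q7 0.08
t 18.6 tcp [ 0.4896 -0.2189  0.185 ] F [ 0.4  0.1 -6.7] op 0.0215 q7 0.81
True
t 19.3 tcp [ 0.4915 -0.2196  0.1609] F [-1.3  2.1 12.7] op 0.0216 q7 0.84
t 22.4 tcp [0.4001 0.0491 0.2997] F [-0.2  0.3  0.2] op 0.0697 q7 -0.23
p top [0.6739 0.0694] 0.0685 [0.6741 0.0694] [0.0669 0.0672] 37
p side [0.6755 0.0676] 0.0708 [0.6762 0.0676] [0.0658 0.0687] 13
q top [0.4346 0.3883] 0.0467 [0.4345 0.3884] [0.0449 0.0457] 103
q side [0.4361 0.3882] 0.047 [0.4358 0.3881] [0.0447 0.0456] 5
r top [0.3932 0.2975] 0.0544 [0.3933 0.2973] [0.0522 0.0534] 94
r side [0.3944 0.2966] 0.0536 [0.3945 0.2967] [0.0513 0.052 ] 2
```

View pics/o2.png

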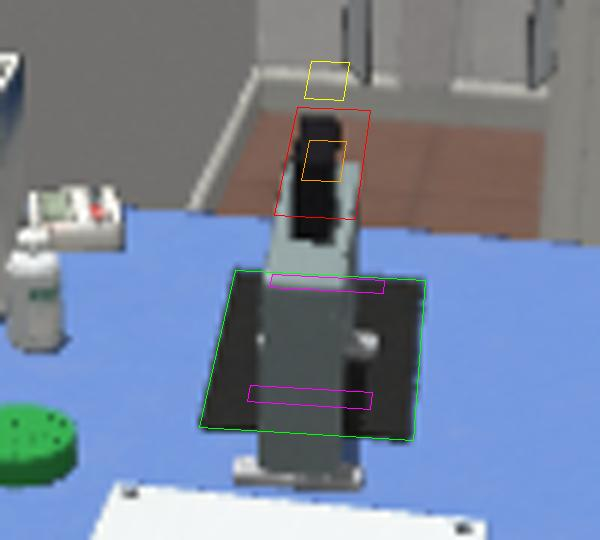

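View pics/o1.png

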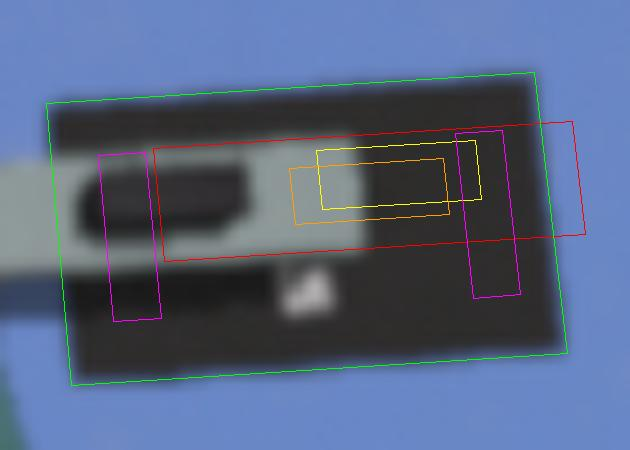

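View pics/z1_t.png

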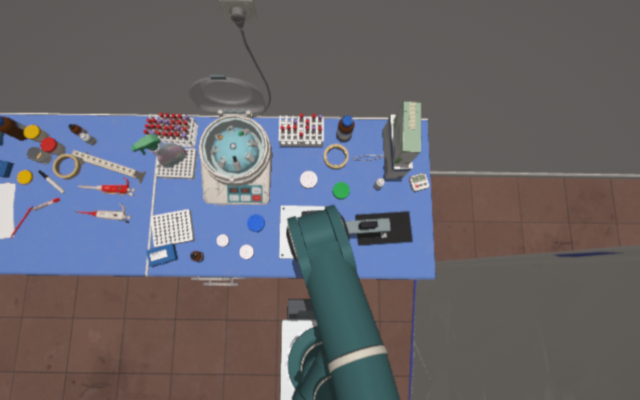

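View pics/z1_s.png

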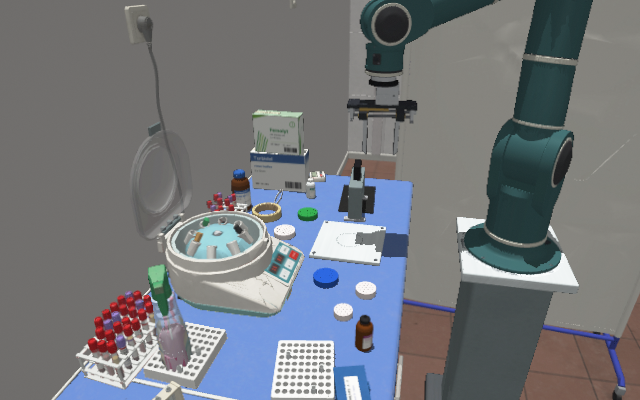

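```bash
python3 - <<'E'
from h import *
st()
T,S=snap('z2')
crop('side',S,(350,180),110,110,6,'k1')
crop('top',T,(370,228),110,60,7,'k2')
E
```

```text
t 22.5 tcp [0.4001 0.0492 0.2998] F [-0.1 -0.3 -0.8] op 0.07 q7 -0.23
k1 origin 295 125 scale 6
k2 origin 315 198 scale 7
```

View pics/k1.png

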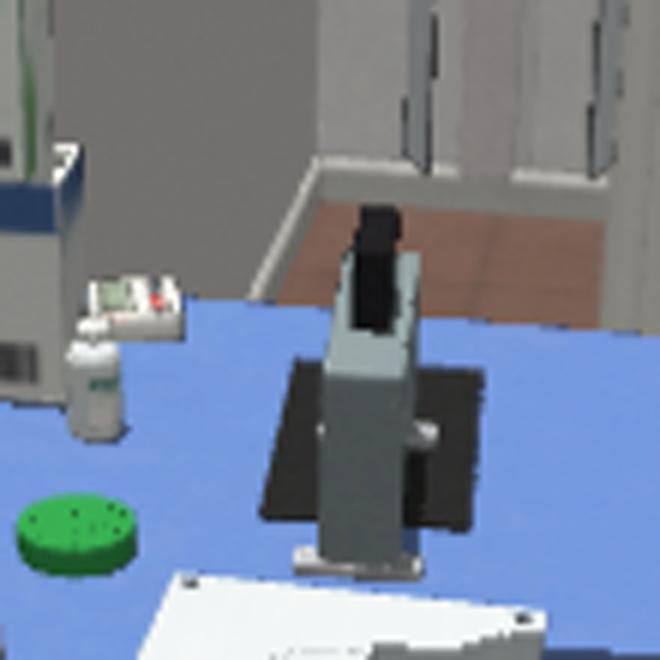

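View pics/k2.png

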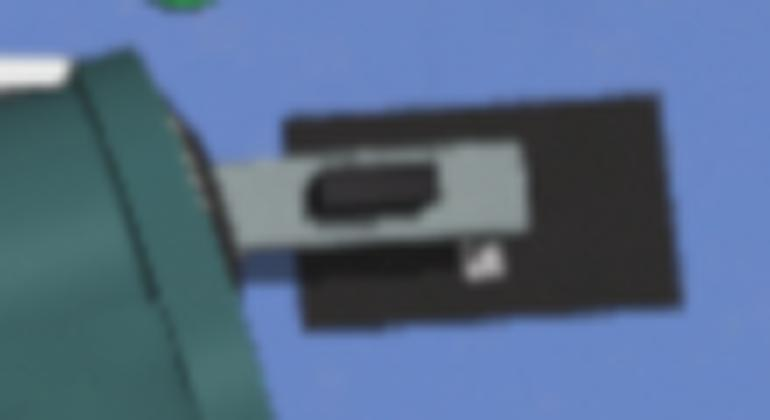

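```bash
cat >> h.py <<'E'
def gauge_top(T,bx,zoff=0.):
    px,m=maskcont(T,bx,lambda r,g,b:(r>100)&(b-r<25)&(b-r>-5)&(g-r>-2)&(g<170)); r=rect('top',px,.122+zoff)
    cv2.imwrite('pics/m2.png',m*255);return r
E
python3 - <<'E'
from h import *
robot.move_linear([.36,.22,.36],velocity=.3)
T,S=snap('z3')
px,m=maskcont(T,(330,203,420,253),lambda r,g,b:(r>100)&(b-r<25)&(b-r>-5)&(g-r>-2)&(g<170)); r=rect('top',px,.124);print(r)
c,sz,a=r
if a>45:a-=90
B=gboxes(c,np.radians(a),.002)
overlay('side',S,B,(355,185),100,90,6,'o2')
overlay('top',T,B,(365,228),90,50,8,'o1')
E
```

```text
(array([ 0.48177112, -0.13006876]), array([ 44.65887451, 174.15473938]), 5.123364448547363)
```

View pics/o2.png

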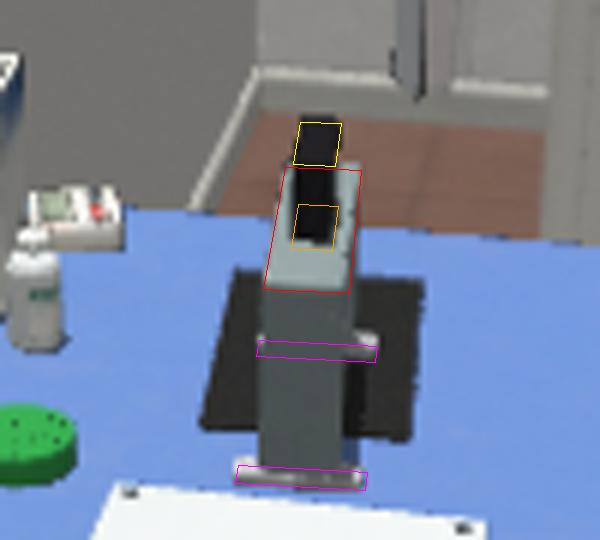

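View pics/o1.png

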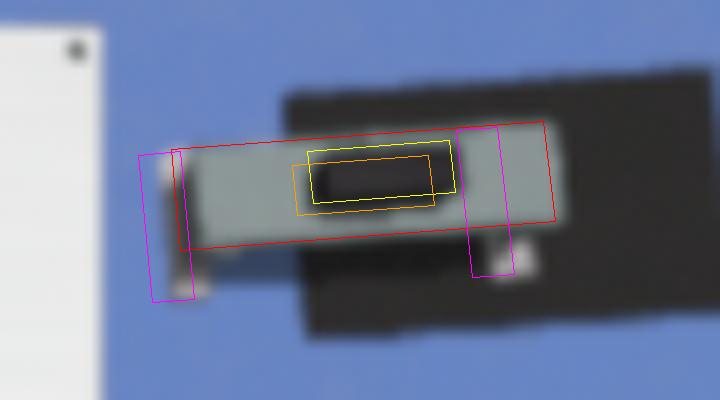

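```bash
python3 - <<'E'
from h import *
y=np.radians(5.1);x0,y0=.4815,-.138
b,q=best(y,np.array([x0,y0,.28]))
robot.move_linear([x0,y0,.28],velocity=.3,frame=ori(b));st()
print(robot.move_linear([x0,y0,.151],velocity=.1,threshold=8))
robot.gripper_to(.0);st()
robot.move_linear([x0,y0,.170],velocity=.05);st()
T,S=snap('g1')
crop('side',S,(350,180),110,110,6,'k1')
E
```

```text
t 25.1 tcp [ 0.4813 -0.1376  0.2801] F [-0.8 -0.5  0.1] op 0.0701 q7 0.52
False
t 27.3 tcp [ 0.4814 -0.138   0.1509] F [ 1.6 -0.5 -4.2] op 0.0215 q7 0.69
t 27.9 tcp [ 0.4815 -0.1378  0.1701] F [ 0.4 -0.1 -7.5] op 0.0216 q7 0.67
k1 origin 295 125 scale 6
```

View pics/k1.png

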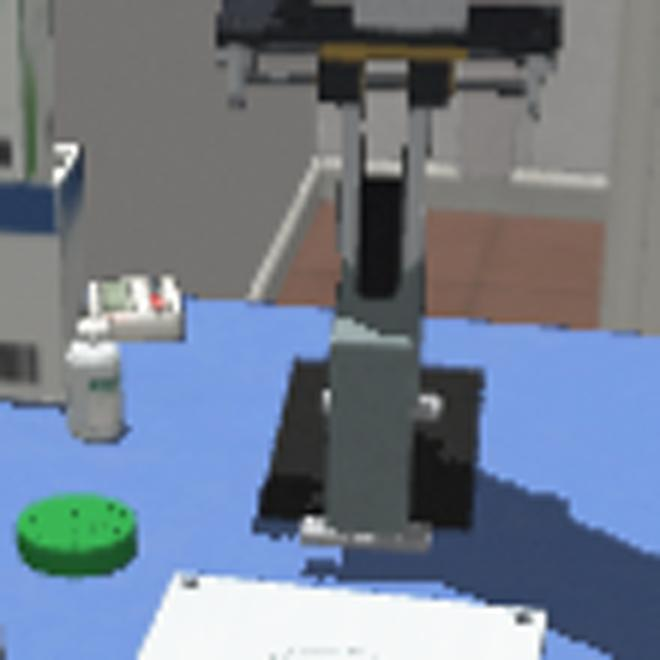

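```bash
python3 - <<'E'
from h import *
y=np.radians(4.4)
robot.move_linear([.4895,-.2195,.170],velocity=.08,frame=ori(y));st()
print(robot.move_linear([.4895,-.2195,.148],velocity=.03,threshold=5));st()
T,S=snap('g2')
crop('side',S,(350,180),110,110,4,'k1')
robot.gripper_to(.07);st()
robot.move_linear([.4895,-.2195,.26],velocity=.1)
T,S=snap('g3')
crop('side',S,(350,180),110,110,4,'k2')
a=cv2.imread('pics/k1.png');b=cv2.imread('pics/k2.png')
a=cv2.resize(np.hstack([a,b]),None,fx=.9,fy=.9);cv2.imwrite('pics/k3.png',a)
E
```

```text
t 29.1 tcp [ 0.4896 -0.2189  0.1699] F [ 0.7 -0.9 -5.9] op 0.0219 q7 0.83
True
t 29.7 tcp [ 0.4895 -0.2198  0.1542] F [ 1.8 -1.7  1. ] op 0.0218 q7 0.85
k1 origin 295 125 scale 4
t 30.7 tcp [ 0.489  -0.2191  0.154 ] F [ 0.8  0.5 -0. ] op 0.0704 q7 0.85
k2 origin 295 125 scale 4
```

View pics/k3.png

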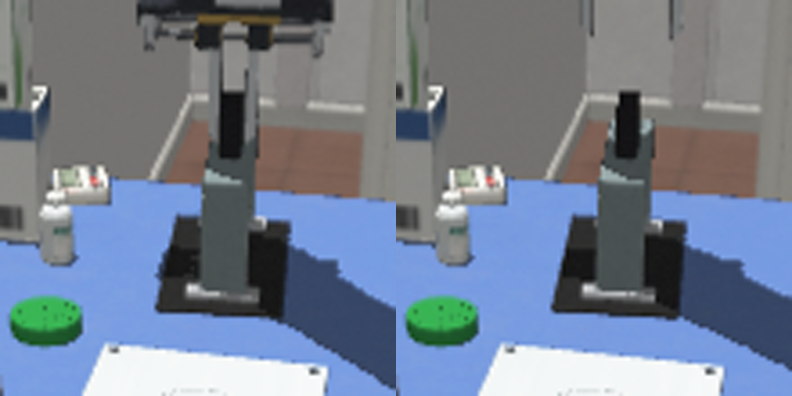

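```bash
cat >> h.py <<'E'
def pick(xy,first,second,zb=0.0,vh=.3):
    """squeeze along first jaw angle, then regrip along second, lift"""
    x,y=xy;z=zb+.022
    b,q=best(first,np.array([x,y,.13]))
    robot.gripper_to(.09)
    robot.move_linear([x,y,.16],velocity=vh,frame=ori(b))
    robot.move_linear([x,y,z+.02],velocity=.15)
    print('touch',robot.move_linear([x,y,z],velocity=.04,threshold=8))
    robot.gripper_to(0);print('op1',robot.get_state()['opening'])
    robot.gripper_to(.09)
    robot.move_linear([x,y,z+.05],velocity=.15)
    b2,q=best(second,np.array([x,y,z+.05]))
    robot.move_ptp([x,y,z+.05],ori(b2))
    print('touch',robot.move_linear([x,y,z],velocity=.08,threshold=8))
    robot.gripper_to(0);st()
    return b2
E
python3 - <<'E'
from h import *
robot.move_linear([.47,-.05,.28],velocity=.3)
T,S=snap('d1')
mc=disc_meas('top',T,(308,179));mc2=disc_meas('side',S,(285,232));print(mc[2][0],mc2[2][0])
b=pick((.675,.0685),np.pi/2,0.)
robot.move_linear([.675,.0685,.07],velocity=.1);st()
T,S=snap('d2');crop('side',S,(300,210),130,110,6,'k1')
E
```

```text
(0.67405104637146, 0.06937256455421448) (0.6761896014213562, 0.06760131567716599)
touch False
op1 0.06568836951155972
touch False
t 40.9 tcp [0.6752 0.0686 0.0223] F [-1.1  1.4  3.6] op 0.0653 q7 0.29
t 41.5 tcp [0.6749 0.0687 0.0701] F [ 0.   0.5 -2. ] op 0.0655 q7 0.27
k1 origin 235 155 scale 6
```

View pics/k1.png

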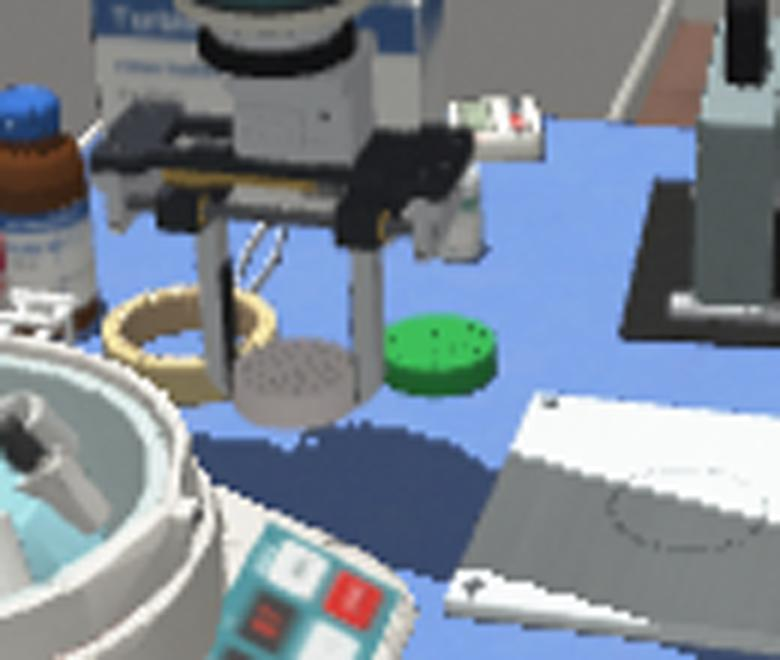

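```bash
cat >> h.py <<'E'
C=np.array([.4713,.0763])
def place(zb,b):
    """zb = height of the surface to set the disc on"""
    x,y=C;z=zb+.022
    robot.move_linear([x,y,z+.03],velocity=.15,frame=ori(b));st()
    robot.move_linear([x,y,z+.005],velocity=.08)
    print('touch',robot.move_linear([x,y,z-.002],velocity=.02,threshold=4));st()
    robot.gripper_to(.09)
    robot.move_linear([x,y,z+.10],velocity=.12)
E
python3 - <<'E'
from h import *
place(.012,0.)
robot.move_linear([.42,.0,.22],velocity=.3);st()
T,S=snap('d3');crop('side',S,(340,260),130,110,6,'k1')
crop('top',T,(290,225),110,80,7,'k2')
for nm,ct,cs in(('q',(222,240),(343,312)),('r',(246,252),(366,290)),):
    for n,im,c in(('top',T,ct),('side',S,cs)):
        mc,d,e,px=disc_meas(n,im,c)
        print(nm,n,np.round(e[0],4),np.round(e[1],4))
E
```

```text
t 43.2 tcp [0.4719 0.0762 0.0641] F [ 0.1 -0.  -1.3] op 0.0654 q7 0.25
touch True
t 44.0 tcp [0.4716 0.0764 0.0337] F [ 0.8  0.2 -0. ] op 0.0657 q7 0.29
t 46.2 tcp [0.42   0.0008 0.2195] F [ 0.8 -0.1 -0.1] op 0.0903 q7 -0.0
k1 origin 275 205 scale 6
k2 origin 235 185 scale 7
q top [0.4345 0.3884] [0.0448 0.0457]
q side [0.4358 0.388 ] [0.0447 0.0457]
r top [0.3932 0.2973] [0.0522 0.0533]
r side [0.3945 0.2967] [0.0513 0.0522]
```

View pics/k1.png

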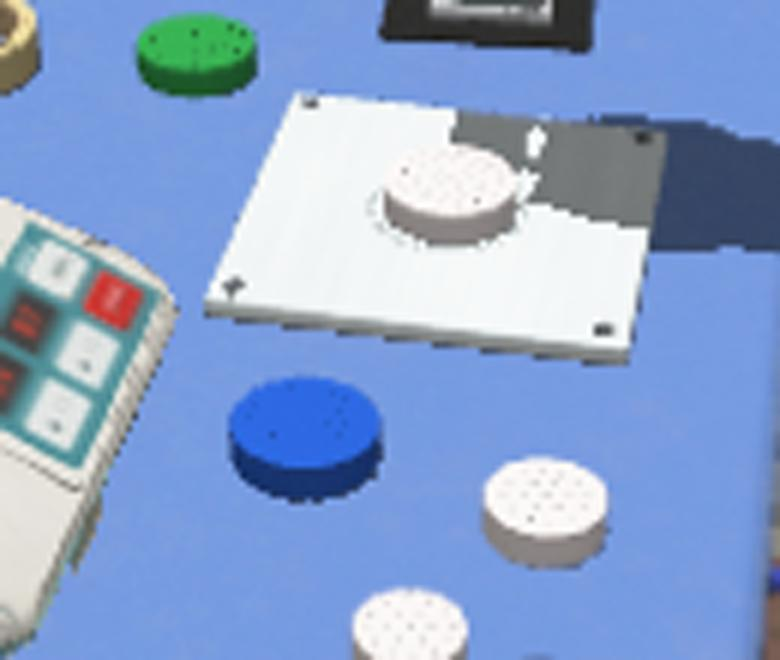

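View pics/k2.png

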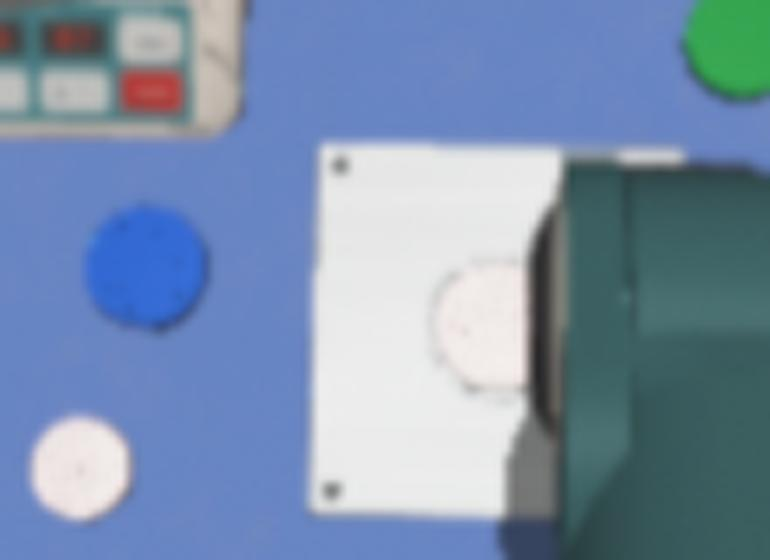

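```bash
python3 - <<'E'
from h import *
b=pick((.3939,.2970),np.pi/2,0.)
robot.move_linear([.3939,.2970,.09],velocity=.1);st()
T,S=snap('e1');crop('side',S,(350,270),130,110,6,'k1')
robot.move_linear([*C,.09],velocity=.2,frame=ori(b))
place(.030,b)
robot.move_linear([.40,.0,.24],velocity=.3);st()
T,S=snap('e2');crop('side',S,(350,260),130,110,6,'k2')
mc,d,e,px=disc_meas('top',T,(222,240));print(e)
mc,d,e,px=disc_meas('side',S,(343,312));print(e)
E
```

```text
touch False
op1 0.05133282770839827
touch False
t 54.4 tcp [0.3939 0.297  0.0221] F [ 0.1 -0.4  3.7] op 0.0517 q7 -0.07
t 55.3 tcp [0.3936 0.297  0.0896] F [ 0.1  0.2 -0.6] op 0.0516 q7 -0.17
k1 origin 285 215 scale 6
t 56.9 tcp [0.4709 0.0768 0.0816] F [ 0.5  0.2 -0.6] op 0.0513 q7 0.31
touch True
t 57.7 tcp [0.4716 0.0764 0.0517] F [0.4 0.2 0.1] op 0.051 q7 0.36
t 60.7 tcp [0.4    0.     0.2397] F [ 0.2  0.2 -0.4] op 0.0898 q7 -0.2
k2 origin 285 205 scale 6
((0.43445804715156555, 0.388371080160141), (0.0448169969022274, 0.04567613825201988), 103.85787200927734)
((0.4357970356941223, 0.38804882764816284), (0.04467106610536575, 0.04559316113591194), 5.575677394866943)
```

View pics/k1.png

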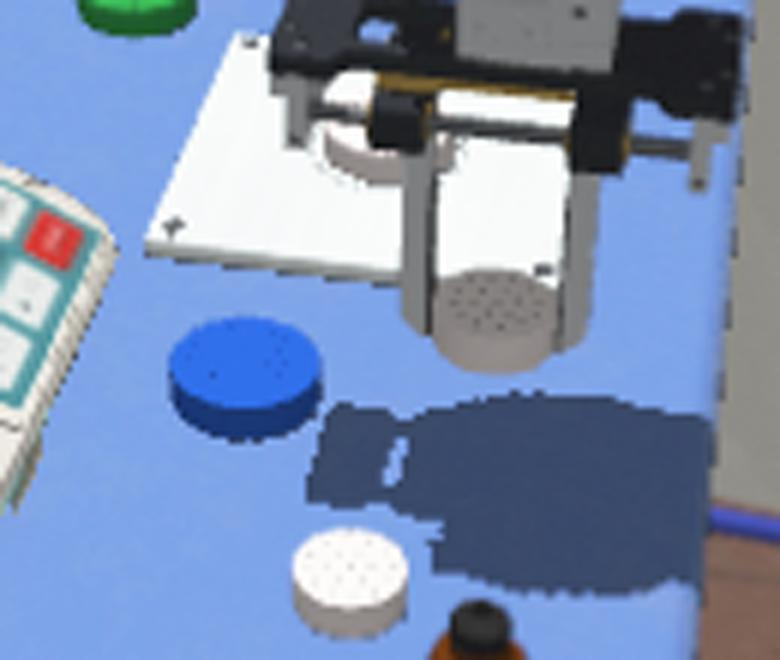

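View pics/k2.png

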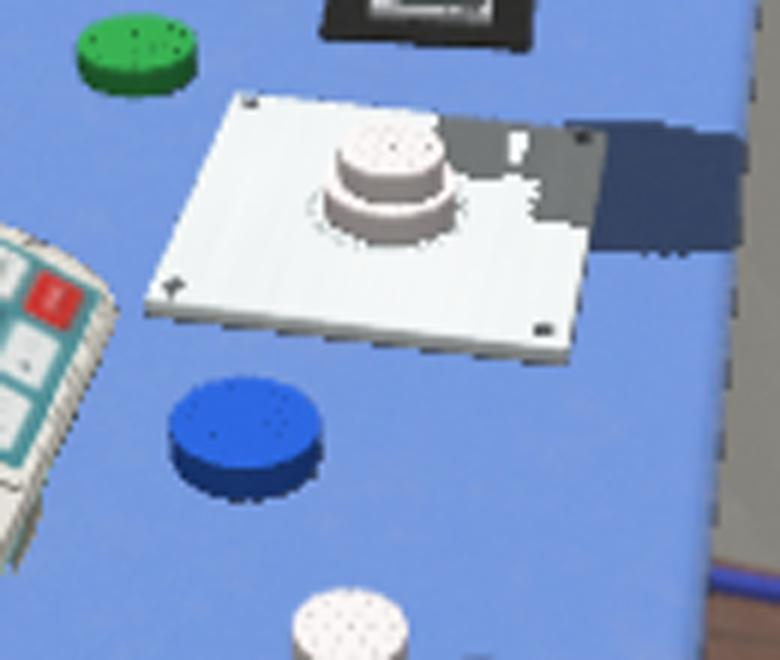

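```bash
python3 - <<'E'
from h import *
print(plane('side',[(364,347)],0.))
b=pick((.4351,.3882),np.pi/2,0.)
robot.move_linear([.4351,.3882,.11],velocity=.1);st()
T,S=snap('f1');crop('side',S,(350,270),130,110,6,'k1')
robot.move_linear([*C,.11],velocity=.2,frame=ori(b))
place(.048,b)
robot.move_linear([.40,.0,.24],velocity=.3);st()
T,S=snap('f2');crop('side',S,(350,250),130,110,6,'k2')
E
```

```text
[[0.37306133 0.47810448 0.        ]]
touch False
op1 0.04456412118509299
touch False
t 69.2 tcp [0.4351 0.3882 0.022 ] F [-0.8 -0.6  0.7] op 0.0443 q7 -0.11
t 70.2 tcp [0.4348 0.3881 0.1095] F [-0.4 -0.  -1.6] op 0.0441 q7 -0.19
k1 origin 285 215 scale 6
t 72.3 tcp [0.4709 0.0766 0.0996] F [-1.   0.1 -0.3] op 0.0445 q7 0.37
touch True
t 73.1 tcp [0.4714 0.0764 0.0696] F [ 0.5 -0.  -0.3] op 0.0444 q7 0.42
t 76.2 tcp [0.4    0.     0.2398] F [-0.2  0.3 -0.3] op 0.0901 q7 -0.21
k2 origin 285 195 scale 6
```

View pics/k1.png

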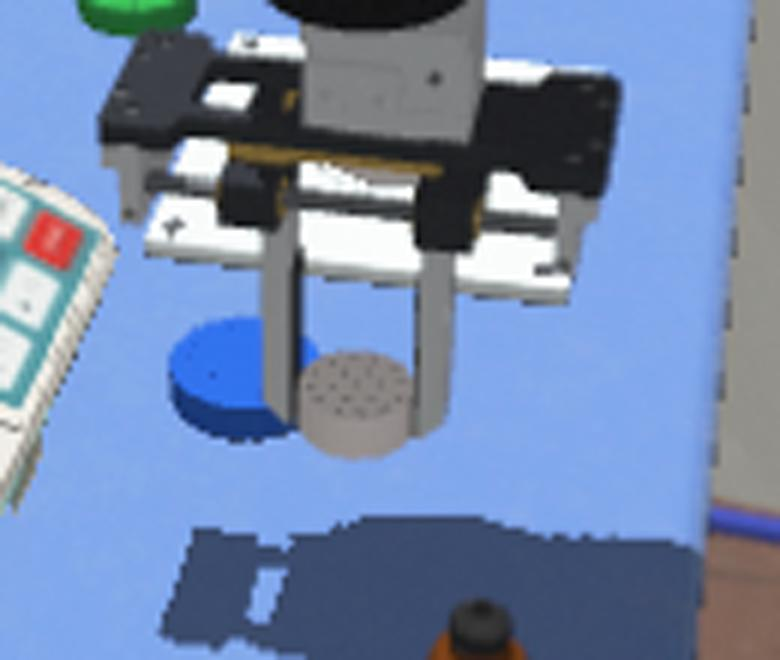

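View pics/k2.png

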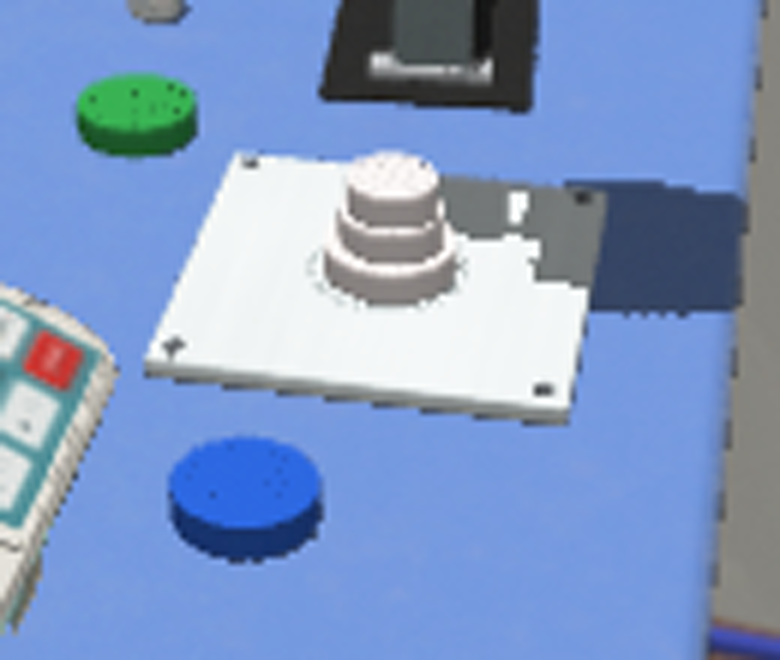

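```bash
python3 - <<'E'
from h import *
robot.move_linear([.36,.22,.36],velocity=.3)
T,S=snap('h1')
B=gboxes(np.array([.4895,-.2195]),np.radians(4.4),.004)+[(box((.4895,-.2195),np.radians(4.4),.12,.21,.004),(0,255,0))]
overlay('side',S,B,(355,185),100,90,6,'o2')
overlay('top',T,B,(385,228),70,50,9,'o1')
crop('top',T,(310,230),70,70,8,'k1')
mc,d,e,px=disc_meas('top',T,proj('top',[[*C,.066]])[0],w=8,z=.066);print(e)
E
```

```text
k1 origin 275 195 scale 8
((0.47286710143089294, 0.07637301087379456), (0.06581185013055801, 0.07281235605478287), 28.123472213745117)
```

View pics/o2.png

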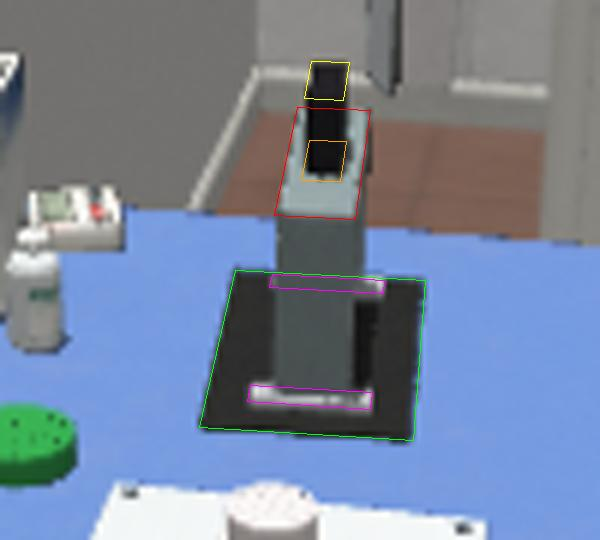

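View pics/o1.png

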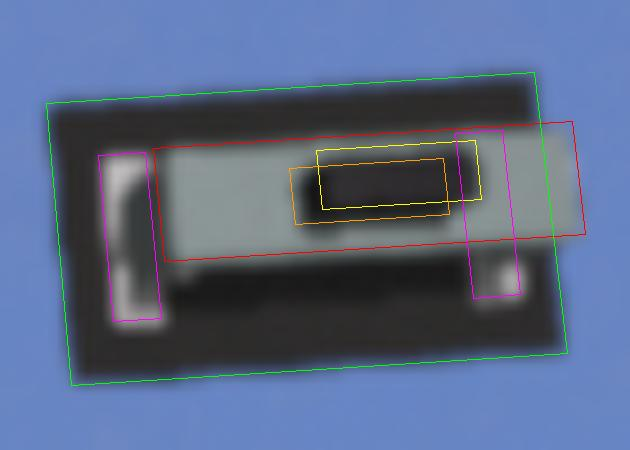

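View pics/k1.png

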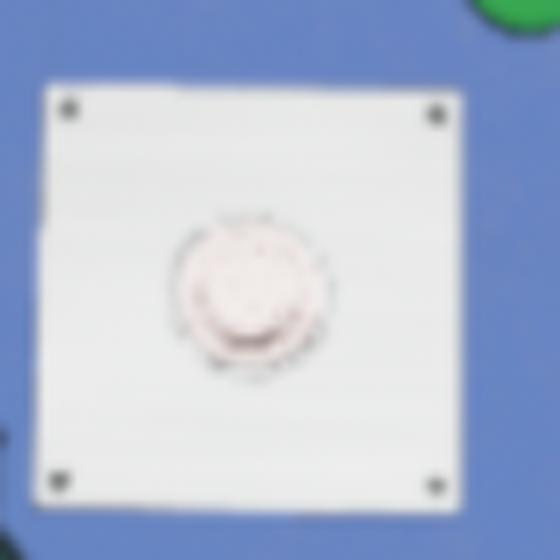

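```bash
python3 - <<'E'
from h import *
y=np.radians(4.4);x0,y0=.489,-.2203
robot.gripper_to(.07)
robot.move_linear([.42,-.02,.32],velocity=.3)
b,q=best(y,np.array([x0,y0,.28]))
robot.move_linear([x0,y0,.28],velocity=.25,frame=ori(b));st()
print(robot.move_linear([x0,y0,.151],velocity=.1,threshold=8))
robot.gripper_to(.0);st()
robot.move_linear([x0,y0,.255],velocity=.08);st()
robot.move_linear([.4713,.00,.255],velocity=.12,frame=ori(0.));st()
T,S=snap('i1')
crop('side',S,(350,190),110,130,5,'k1')
E
```

```text
t 80.6 tcp [ 0.4891 -0.2198  0.2801] F [-0.1 -0.4 -0.7] op 0.07 q7 0.78
False
t 82.9 tcp [ 0.489  -0.2203  0.1509] F [ 0.9  0.2 -2.1] op 0.0215 q7 0.91
t 84.3 tcp [ 0.4888 -0.2202  0.2546] F [-0.1  0.7 -7.6] op 0.0221 q7 0.8
t 86.3 tcp [ 0.4713 -0.0005  0.255 ] F [-1.1  0.8 -7.3] op 0.0216 q7 0.17
k1 origin 295 125 scale 5
```

View pics/k1.png

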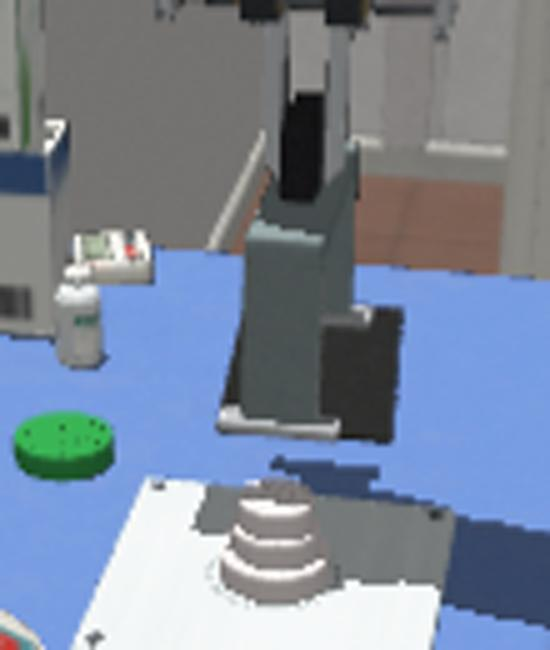

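```bash
python3 - <<'E'
from h import *
x,y=.4713,.0763
robot.move_linear([x,y,.255],velocity=.1);st()
T,S=snap('i2')
print(robot.move_linear([x,y,.215],velocity=.08,threshold=7));st()
print(robot.move_linear([x,y,.166],velocity=.05,threshold=7));st()
T,S=snap('i3')
a=[]
for n,im in(('x1',cv2.imread('pics/i2_s.png')),('x2',S[:,:,::-1])): a.append(cv2.resize(im[145:270,295:390],None,fx=4,fy=4,interpolation=cv2.INTER_CUBIC))
cv2.imwrite('pics/k1.png',np.hstack(a))
E
```

```text
t 87.3 tcp [0.4713 0.0757 0.255 ] F [-0.2  0.2 -7.1] op 0.0219 q7 0.02
False
t 88.1 tcp [0.4713 0.076  0.215 ] F [-0.5 -0.9 -6. ] op 0.022 q7 0.09
False
t 89.2 tcp [0.4712 0.0763 0.1661] F [-1.4  0.5 -4.6] op 0.0218 q7 0.17
```

View pics/k1.png

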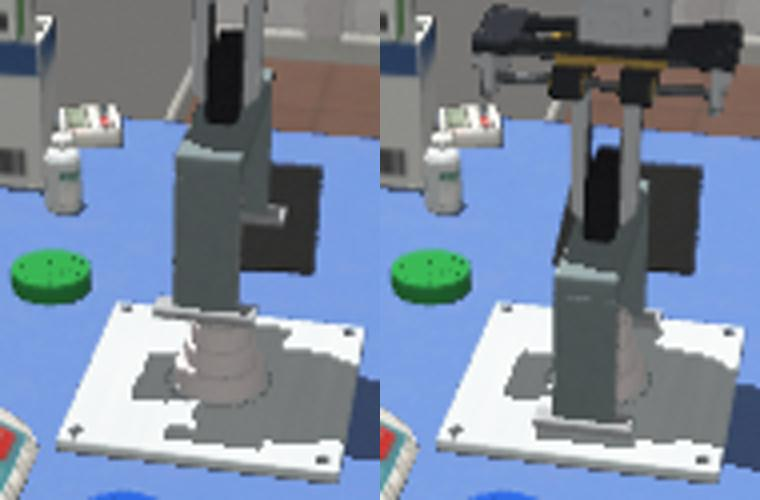

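```bash
python3 - <<'E'
from h import *
x,y=.4713,.0763
print(robot.move_linear([x,y,.156],velocity=.02,threshold=4.5));st()
robot.gripper_to(.07)
robot.move_linear([x,y,.26],velocity=.1)
robot.move_linear([.38,-.08,.30],velocity=.25)
robot.pause(1.5);st()
T,S=snap('j1')
B=gboxes(np.array([x,y]),0,.012)+[(box((.4713,.0763),0,.2,.2,.012),(0,255,0))]
overlay('side',S,B,(350,215),100,100,5,'o2')
overlay('top',T,B,(310,228),90,70,7,'o1')
crop('side',S,(350,225),70,80,7,'k1')
E
```

```text
True
t 89.7 tcp [0.4715 0.0763 0.1586] F [-0.2  0.5  1.8] op 0.0216 q7 0.18
t 94.3 tcp [ 0.38 -0.08  0.3 ] F [ 0.1  0.3 -0.6] op 0.0701 q7 -0.19
k1 origin 315 185 scale 7
```

View pics/o2.png

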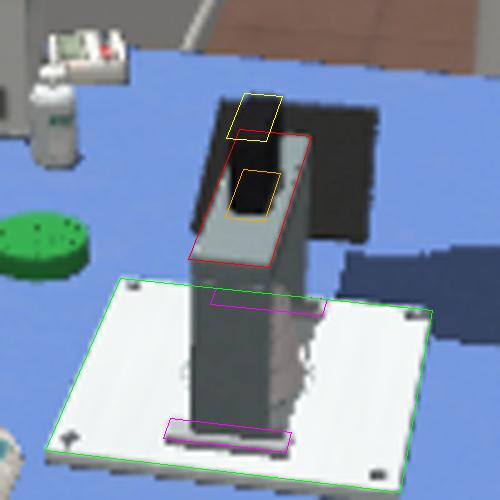

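View pics/o1.png

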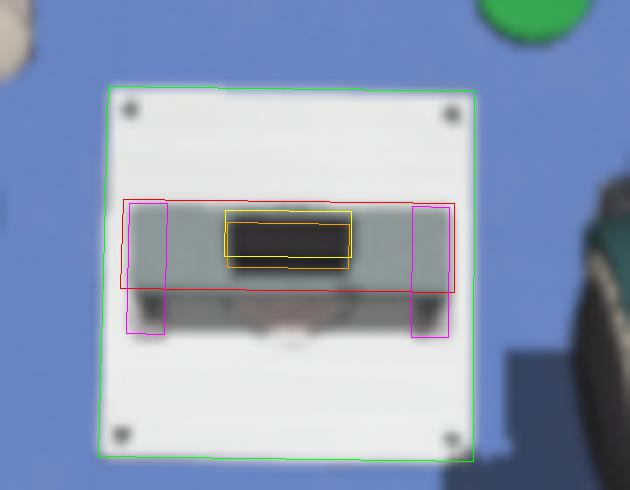

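View pics/k1.png

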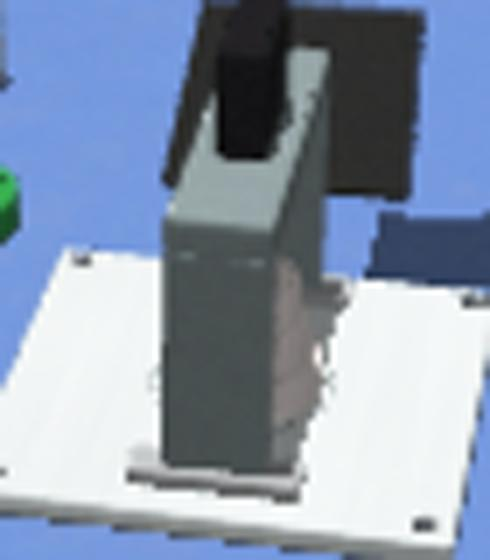

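```bash
python3 - <<'E'
from h import *
x,y=.4711,.0763
robot.move_linear([x,y,.26],velocity=.25,frame=ori(0.))
print(robot.move_linear([x,y,.160],velocity=.1,threshold=8))
robot.gripper_to(.0);st()
robot.move_linear([x,y,.255],velocity=.07);st()
T,S=snap('k1_');crop('side',S,(350,205),110,130,5,'k1')
E
```

```text
False
t 97.5 tcp [0.4711 0.0763 0.16  ] F [ 1.2  0.5 -2.8] op 0.0221 q7 0.17
t 99.0 tcp [0.4709 0.0762 0.2547] F [ 0.2 -0.3 -7.4] op 0.0221 q7 0.01
k1 origin 295 140 scale 5
```

View pics/k1.png

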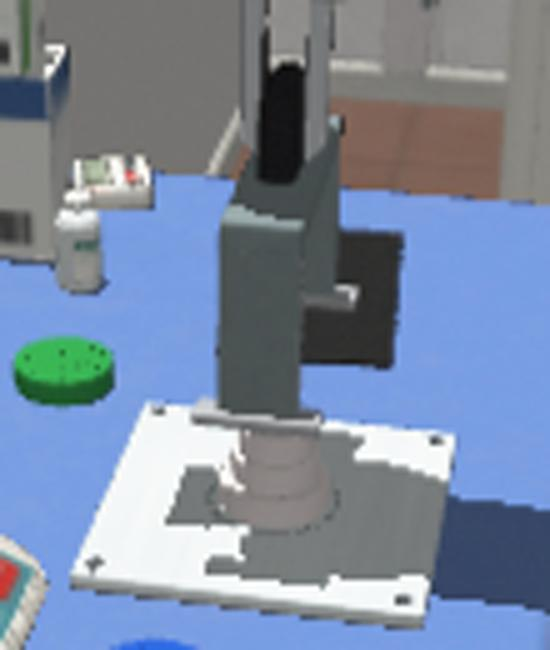

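```bash
python3 - <<'E'
from h import *
y=np.radians(4.4)
robot.move_linear([.4893,-.12,.255],velocity=.12,frame=ori(y/2));st()
robot.move_linear([.4898,-.2193,.20],velocity=.1,frame=ori(y));st()
robot.move_linear([.4898,-.2193,.160],velocity=.06);st()
T,S=snap('l1');crop('side',S,(350,205),110,130,5,'k1')
E
```

```text
t 100.8 tcp [ 0.4894 -0.1195  0.255 ] F [-0.4  0.2 -7. ] op 0.0219 q7 0.52
t 102.1 tcp [ 0.4901 -0.2188  0.2002] F [-0.1 -0.1 -8.1] op 0.0221 q7 0.84
t 103.0 tcp [ 0.4899 -0.2195  0.1602] F [-0.7  0.1 -7.4] op 0.022 q7 0.88
k1 origin 295 140 scale 5
```

View pics/k1.png

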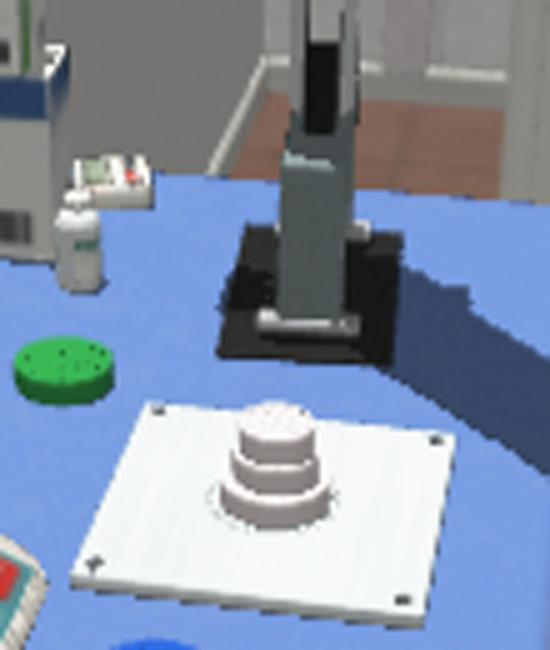

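```bash
python3 - <<'E'
from h import *
x,yy=.4898,-.2195
print(robot.move_linear([x,yy,.147],velocity=.02,threshold=4.5));st()
robot.gripper_to(.07)
robot.move_linear([x,yy,.26],velocity=.1)
robot.move_linear([.36,.22,.36],velocity=.3);st()
T,S=snap('m1')
y=np.radians(4.4)
B=gboxes(np.array([.4895,-.2195]),y,.004)+[(box((.4895,-.2195),y,.12,.21,.004),(0,255,0))]
overlay('side',S,B,(355,185),100,90,6,'o2')
overlay('top',T,B,(385,228),70,50,9,'o1')
px,m=maskcont(T,(350,203,420,253),lambda r,g,b:(r>100)&(b-r<25)&(b-r>-5)&(g-r>-2)&(g<170)); print('beam',rect('top',px,.126))
E
```

```text
True
t 103.5 tcp [ 0.4901 -0.2194  0.1518] F [ 1.6 -0.4  2.4] op 0.0221 q7 0.89
t 108.0 tcp [0.3602 0.2195 0.36  ] F [0.7 0.2 0.6] op 0.0697 q7 -0.61
beam (array([ 0.4886676 , -0.21861133]), array([ 44.1836586 , 156.54197693]), 4.289036273956299)
```

View pics/o2.png

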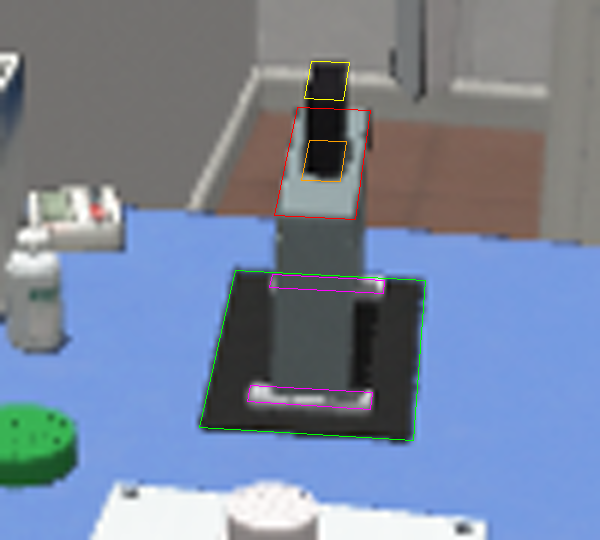

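View pics/o1.png

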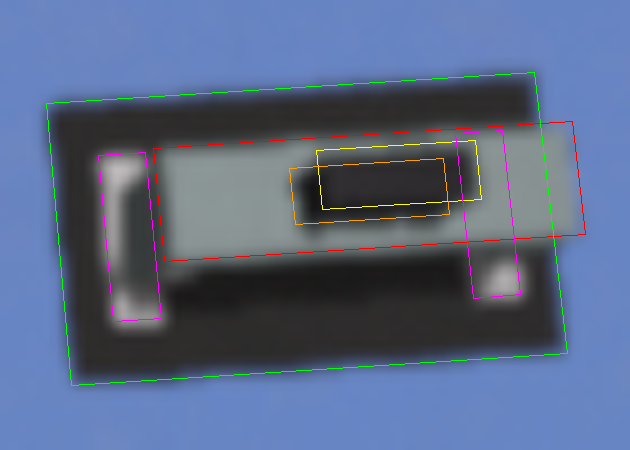

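View pics/m1_t.png

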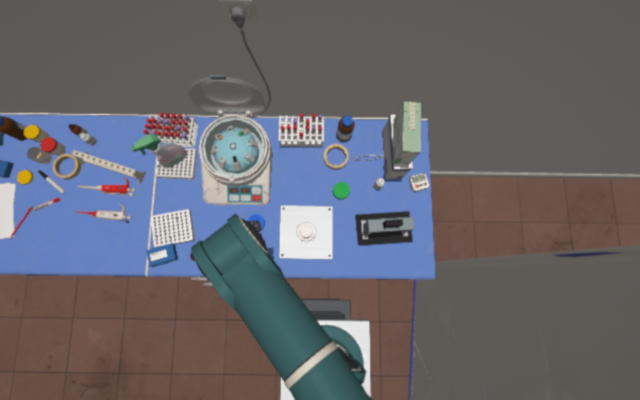

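```bash
python3 - <<'E'
from h import *
T,S=snap('fin');crop('side',S,(345,235),120,130,5,'k1');st()
robot.sign_off()
E
```

```text
k1 origin 285 170 scale 5
t 108.2 tcp [0.3601 0.2197 0.36  ] F [ 0.  -0.  -0.1] op 0.0699 q7 -0.61
the job is handed in; nothing more can be done
```

View pics/k1.png

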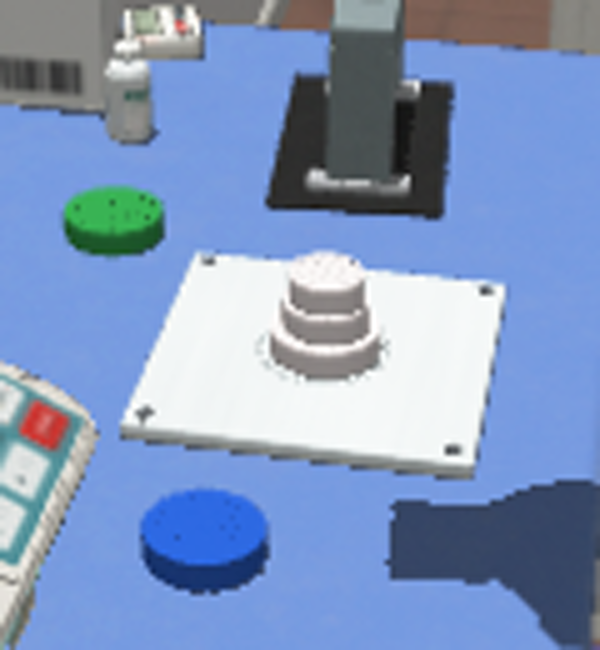

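The job is done and handed in at 108 s: the gauge was zeroed on the bare plate, used to measure the finished stack, and put back on its mat. Only three discs were present, the 66, 52 and 45 mm ones (disc_a, disc_c and disc_d); disc_b was not there.

- **Zeroing:** I stood the gauge on the middle of the plate and let go for about 3 s.
- **Slip on the way back:** After zeroing, I found the gauge standing about 8 cm off the mat's middle, with one sole on the cloth. The grip probably slackened during the carry. I picked it up again and placed it properly on the mat before starting the stack.
- **Stack:** The discs went up widest to narrowest, centred in the circle. Measured grips were 65.4, 51.7 and 44.3 mm.
- **Measuring:** I stood the gauge over the stack, both soles on the plate, and left it alone for more than 2 s.

The last pictures show the stack intact and centred with the ring visible round it. The gauge is upright in the middle of the mat, within about 2 mm, and its beam angle is 4.3° against the mat's 4.4°. The green disc, the blue disc and the other things look unmoved. I could not read the gauge's foot value directly, so zero and stack height rest on where the soles stood and on the contact forces.

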